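# Draw the parts tray up to the brazing hearth and set the collar on the block

## Robot

A 6-joint arm with a two-finger parallel gripper is mounted at the origin on the work surface. World frame = base frame: x ahead of the robot, y to its left, z up, the work surface at z = 0. Lengths are in mm, angles in rad, forces in N, time in s.
With the tool pointing down it reaches from about 275 to 1000 mm from the base axis. Payload 8.4 kg.
Tool frame: the origin (TCP) lies at the very end of the fingers, on their centre line; the grasp point (between the pads) lies 19 mm behind it; z points along the fingers, y is the direction in which the jaws open and shut (so a half turn about z gives the same grasp; the last joint's range is limited). The gripper opens to 85 mm and grips with 20 to 120 N. Pads are 22 mm wide; open, the fingers measure 114 mm over their backs; the gripper's body (76 mm by 85 mm) begins 54 mm behind the grasp point. The pads swing forward as they close: fully open they stand 13 mm farther back than shut.
Start: joints at [-0.002, 0.353, 1.633, -0, 1.155, -0.002], TCP at [625.002, -0, 231.281] pointing down, gripper open.
Joint ranges: [-2.63, 2.63], [-0.92, 2.1], [0.06, 2.66], [-1.3, 4.44], [0, 2.69], [-3.02, 3.02]. Speed limits (rad/s): [2.22, 2.22, 2.79, 3.14, 3.14, 3.14].

## Interface

Orientations are given as [roll, pitch, yaw] about the fixed x, y, z axes, in that order (R = Rz(yaw) Ry(pitch) Rx(roll)).
In Python, from rig import readout, grab_frame, calibration, r gives the robot as it stands. The module is installed in compiled form; this text tells all that it offers.
- The arm moves only by the tool play_rows, never from a script. Its argument "rows" is a list of rows, each a list of 3 entries, a list of its own where there are three numbers: the closure in counts, from 0 (fully open) to 255 (shut), then the shift along the tool's x, y, z in cm, then the turn, a rotation vector about the tool's x, y, z in rad. In form: [[gripper, [dx, dy, dz], [rx, ry, rz]], ...]. A call has 1 to 12 rows; each row is the pose to reach, as a shift and turn from the pose commanded when the call began, along the tool's axes at that moment; what a row does not reach only later rows make up. A row lasts 1/12 s, in which the tool goes at most 41.7 mm and 7.16 degrees, less where a joint would pass 70% of its speed; a pose out of reach is approached as far as the arm can. A call with a gripper value outside its range is refused whole. The fingers move at their own pace and stop on an object; "squeeze" is the grip in N (left out, the last holds). Time passes only in rows, so rows that repeat a pose let the fingers close. It gives the time, the measured TCP pose, the force and the opening at its end, in the units of the state.
- readout.sense(): the state, without advancing time (a new reading comes with each control period).
- grab_frame(name): name is "scene" or "side" or "wrist"; returns (picture, depth): 384x512x3 uint8, red, green, blue; 384x512 float32, mm along the optical axis (not along the pixel's ray), 0 where there is no reading.
- calibration(name): a dict with "vfov" (degrees; the focal length in pixels is half the picture's height over the tangent of half this angle, whatever the lens; pixels are square), "cx", "cy" (the principal point, pixels), "k1" (the pictures are not rectified: a ray, as slopes to the right and down, at radius r is drawn at 1 + k1 r^2 times it, then the intrinsics apply), "cam_to_world" (4x4, takes a point from camera to world coordinates). Camera axes: x right, y down, z forward; pixel columns grow to the right and rows downward; lengths in mm; the calibration is good to about 2 mm. A picture is of the moment at which its call begins: read the wrist's pose just before it. calibration takes no time and is no camera call; for the wrist camera it gives the pose at the moment of the call.
- r.sign_off(): hands the job in, once; it reports no verdict.
The state is a dict: "clock": time; "qpos": joint angles; "qvel": joint speeds; "joint_efforts": joint torques, N m; "eef_pos": TCP position; "tcp_rot": TCP orientation; "contact_force": force on the tool from outside, world axes, zero at the start; "wrist_torque": the same for the moment, N m; "opening": opening from 0.0 (shut) to 1.0 (fully open).
Only numpy, scipy, OpenCV 4.12 (cv2) and the standard library are available. Lean on these libraries where they do the work, as an engineer would, in place of code of your own. Each camera call takes 0.05 s, during which the arm holds its last target.

## Task

Hook the steel parts tray by its far lip and slide it along the bench towards you until its near edge is flush along the hearth's kerb bricks, feeling for them and not ramming them. Then take the plain brass collar (the open tube) out of the tray and stand it gently upright in the middle of the white soldering block, leaving the finials in the tray, the tray against the kerb and the other things on the bench where they are.

Things in the scene. Friction and masses are not known exactly. Their poses are not given: they have to be found in the camera images.
- hearth: Fixed firebricks at the robot's side of the tray, 64 mm high. Origin: a mark on the bench at the hearth's far edge; x axis squarely towards the tray. The kerb, its outermost bricks (345 mm long, 57 thick), is hand-laid and unmeasured: the middle of its far face lies 0 to 26 mm beyond the mark, turned up to 0.05 rad; find it by feel. It does not give way, but over 20 N from the tray bruises it.
- tray: Open sheet-steel tray, 160 mm (x) by 250 mm (y) over its lip, 36 mm high; origin at the centre of its underside, x axis to its far side. Floor 3 mm; upright walls 3 mm thick, 140 by 230 mm outside; the rolled lip round the top stands out 10 mm from the walls, from 28 to 36 mm high. 0.7 to 1.0 kg with what is in it; drags at roughly 3 to 8 N.
- tray_far_lip (a point): Middle of the outermost edge of the tray's far lip, 32 mm above the tray's underside. The bench is clear for 50 mm and more behind it; farther back lie a hammer (handle across the bench), a white-capped jar and a white dish, all loose and to be left alone.
- tray_near_left (a point): Left (+y) end of the outermost edge of the tray's near lip, 32 mm up: it must come to the kerb's far face.
- tray_near_right (a point): Right (-y) end of the outermost edge of the tray's near lip, 32 mm up: it must come to the kerb's far face.
- collar_center (a point): Centre (half-way up) of the plain brass collar: an upright tube 40 mm outside, 31 mm bore, 60 mm high, 0.19 kg, standing on the tray's floor near its middle; its z axis is the tube's axis.
- block_top (a point): Centre of the top of the white square ceramic soldering block (82 by 82 mm) that lies on a fixed steel turntable, 51 mm above the bench.
- finial_left: Onion-shaped brass finial, 38 mm across, 31 mm high, standing in the left (+y) end of the tray; origin under its centre. Stays in the tray.
- finial_right: The same onion-shaped finial, in the right (-y) end of the tray.
- big_form: Loose onion-shaped brass form on the bench, 62 mm across, 51 mm high; origin under its centre.
- billet: Loose upright dark steel billet on the bench, 48 mm across, 60 mm high; origin under its centre.

How it is judged:
By the outcome, as a careful person would: the job done as asked, in the order asked, and still so for the second after the job is handed in, with the robot touching nothing.
It also fails if it takes over 72 s, if anything falls off the work surface, if the arm or the gripper's body presses on something with over 40 N, if the wrist force passes 120 N, or if a joint passes its speed limit or range.

## Working session

There is one attempt and no reset: what is moved stays moved. The work goes in short steps, Python scripts to look and compute and a tool call to move; the robot and the scene stay as the last step left them, time stands still between calls to the robot, and variables do not carry over. Pictures are saved under pics/ and viewed, and the job is handed in when it is done.

Besides the shell and the picture viewer there is one more tool, called after "Request:" as name([rows], argument=value, ...), one row to a line, values as JSON. play_rows: Moves the arm, as the interface text tells. Its arguments: {"type":"object","properties":{"rows":{"type":"array"},"squeeze":{"type":"number"}},"required":["rows"]}

```bash
mkdir -p pics; cat > h.py <<'E'
import numpy as np, cv2
from rig import readout, grab_frame, calibration, r
def f(c): return 192/np.tan(np.radians(c["vfov"])/2)
def ray(c,uv):
    F=f(c); uv=np.atleast_2d(np.array(uv,float))
    K=np.array([[F,0,c["cx"]],[0,F,c["cy"]],[0,0,1]])
    p=cv2.undistortPoints(uv.reshape(-1,1,2),K,np.array([c["k1"],0,0,0,0.]))[:,0]
    d=np.c_[p,np.ones(len(p))]; T=np.array(c["cam_to_world"])
    return T[:3,3], d@T[:3,:3].T
def onz(c,uv,z):
    o,d=ray(c,uv); t=(z-o[2])/d[:,2]; return o+d*t[:,None]
def cloud(c,D):
    v,u=np.mgrid[:384,:512]; o,d=ray(c,np.c_[u.ravel(),v.ravel()])
    P=o+d*D.ravel()[:,None]; P[D.ravel()==0]=np.nan; return P.reshape(384,512,3)
def proj(c,P):
    T=np.linalg.inv(np.array(c["cam_to_world"])); F=f(c)
    q=np.atleast_2d(P)@T[:3,:3].T+T[:3,3]; x=q[:,:2]/q[:,2:]
    x=x*(1+c["k1"]*(x**2).sum(1))[:,None]; return x*F+[c["cx"],c["cy"]]
def snap(n,tag):
    c=calibration(n); im,D=grab_frame(n)
    cv2.imwrite(f"pics/{tag}.png",cv2.cvtColor(im,cv2.COLOR_RGB2BGR)); np.savez(f"pics/{tag}.npz",im=im,D=D,**{k:np.array(c[k]) for k in c})
    return c,im,D
def load(tag):
    z=np.load(f"pics/{tag}.npz"); return {k:z[k] for k in ("vfov","cx","cy","k1","cam_to_world")},z["im"],z["D"]
E
python3 - <<'E'
from h import *
for n in("scene","side","wrist"):
    c,im,D=snap(n,n+"0"); print(n,c["vfov"],c["k1"],np.round(c["cam_to_world"],3).tolist())
print(readout.sense())
E
```

```text
scene 44.508750081533044 -0.036107885070449694 [[-0.873, 0.255, -0.417, 1048.087], [0.489, 0.457, -0.743, 851.135], [0.001, -0.852, -0.523, 677.982], [0.0, 0.0, 0.0, 1.0]]
side 50.18042167150007 -0.13620391883081687 [[-0.993, -0.091, 0.07, 493.532], [-0.113, 0.666, -0.738, 636.44], [0.02, -0.741, -0.672, 631.352], [0.0, 0.0, 0.0, 1.0]]
wrist 69.60596036049317 0.013344513656481304 [[1.0, 0.001, -0.001, 624.412], [0.0, -0.958, -0.285, 71.396], [-0.001, 0.285, -0.958, 372.718], [0.0, 0.0, 0.0, 1.0]]
{'clock': 0.15, 'qpos': array([-2.39867230e-03,  3.53511801e-01,  1.63396041e+00,  3.52040575e-05,
        1.15518825e+00, -2.39642762e-03]), 'qvel': array([ 0.00076142, -0.0017529 , -0.00150197, -0.00124312, -0.00010962,
        0.00011994]), 'joint_efforts': array([-7.39769093e-04, -6.05638933e+01, -3.42338884e+01, -2.29960733e-05,
        6.16452831e-03, -4.00942213e-05]), 'eef_pos': array([6.24640098e+02, 1.27319727e-02, 2.30721168e+02]), 'tcp_rot': array([-3.14052493e+00, -3.47508002e-05,  1.57077983e+00]), 'contact_force': array([0.99972838, 0.11384178, 0.0191991 ]), 'wrist_torque': array([ 0.03331053, -0.00764076, -0.09106477]), 'opening': 1.0013106032498644}
```

View pics/scene0.png

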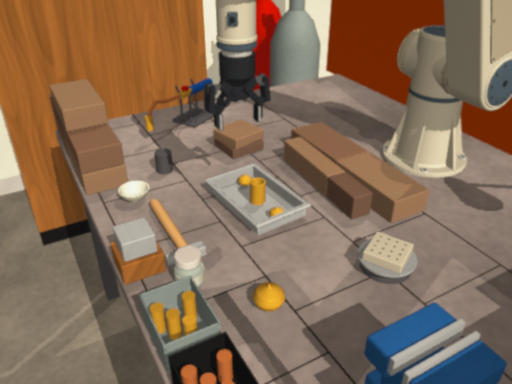

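View pics/side0.png

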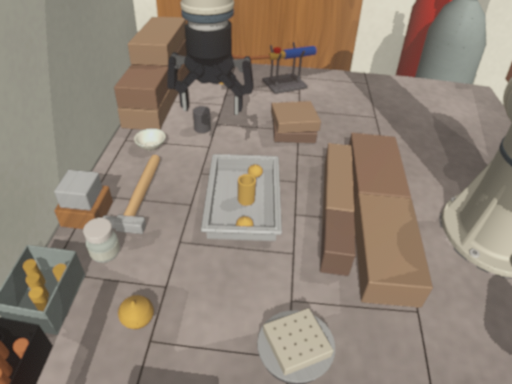

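View pics/wrist0.png

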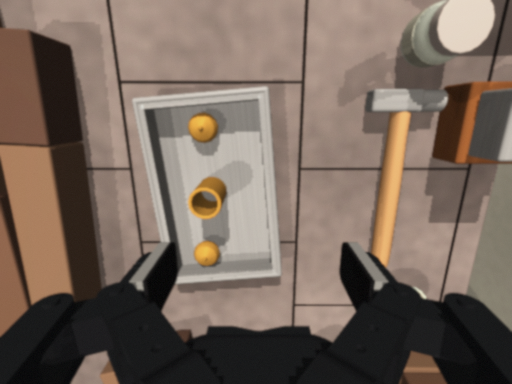

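```bash
python3 - <<'E'
from h import *
c,im,D=load("wrist0")
# outer lip corners, by eye then z=36
for uv in [(134,100),(268,88),(281,277),(178,283)]: print("corner",uv,onz(c,[uv],36)[0].round(1))
P=cloud(c,D)
for n in("wrist0","side0","scene0"):
    c,im,D=load(n); P=cloud(c,D)
    z=P[...,2]; 
    m=(abs(z-34.5)<4)&(P[...,0]>400)&(P[...,0]<760)&(abs(P[...,1])<260)
    k,l,s,ce=cv2.connectedComponentsWithStats(m.astype(np.uint8))
    for i in np.argsort(-s[1:,4])[:3]+1:
        q=P[l==i][:,:2].astype(np.float32); 
        print(n,"z34",s[i,4],cv2.minAreaRect(q), z[l==i].mean())
    hsv=cv2.cvtColor(im,cv2.COLOR_RGB2HSV)
    g=((hsv[...,0]>12)&(hsv[...,0]<28)&(hsv[...,1]>150)).astype(np.uint8)
    k,l,s,ce=cv2.connectedComponentsWithStats(g)
    for i in range(1,k):
        if s[i,4]>60:
            q=P[l==i]; print("  brass",ce[i].round(),s[i,4],np.nanmean(q,0).round(),np.nanpercentile(q,99,axis=0).round(),np.nanpercentile(q,1,axis=0).round())
    w=(abs(z-51)<5)&(hsv[...,1]<90)&(hsv[...,2]>150)&(P[...,0]<700)
    k,l,s,ce=cv2.connectedComponentsWithStats(w.astype(np.uint8))
    for i in np.argsort(-s[1:,4])[:2]+1:
        print("  white",ce[i].round(),s[i,4],cv2.minAreaRect(P[l==i][:,:2].astype(np.float32)),z[l==i].mean())
    # kerb: top z 64
    m=(abs(z-64)<5)&(P[...,0]<560)&(P[...,0]>250)&(abs(P[...,1])<350)
    k,l,s,ce=cv2.connectedComponentsWithStats(m.astype(np.uint8))
    for i in np.argsort(-s[1:,4])[:2]+1:
        q=P[l==i]
        print("  kerb",ce[i].round(),s[i,4],z[l==i].mean(),np.percentile(q,[1,99],axis=0).round().tolist())
        for y in range(-200,200,40):
            t=q[abs(q[:,1]-y)<8]
            if len(t)>10: print("    y",y,"xmax",np.percentile(t[:,0],98).round(1))
E
```

```text
corner (134, 100) [481.2  85.4  36. ]
corner (268, 88) [635.1  98.6  36. ]
corner (281, 277) [ 655.8 -147.5   36. ]
corner (178, 283) [ 511.7 -157.1   36. ]
wrist0 z34 5814 ((566.5653686523438, -29.217071533203125), (160.79006958007812, 249.9414825439453), 4.894382476806641) 34.953736006845595
wrist0 z34 57 ((555.1967163085938, -39.238826751708984), (12.293563842773438, 29.5059757232666), 56.8726806640625) 34.52061469573929
wrist0 z34 49 ((567.0291748046875, -19.599496841430664), (13.549964904785156, 37.34081268310547), 60.51206588745117) 34.212045642682405
  brass [203. 127.] 614 [556.  55.  25.] [571.  70.  33.] [539.  39.  18.]
  brass [207. 198.] 934 [561. -30.  45.] [580. -11.  64.] [543. -47.  10.]
  brass [206. 253.] 449 [ 552. -117.   24.] [ 566. -104.   33.] [ 535. -134.   15.]
  kerb [ 28. 185.] 14604 63.30744507689142 [[288.0, -194.0, 60.0], [397.0, 146.0, 65.0]]
    y -200 xmax 301.0
    y -160 xmax 382.3
    y -120 xmax 384.1
    y -80 xmax 386.2
    y -40 xmax 388.7
    y 0 xmax 391.2
    y 40 xmax 393.1
    y 80 xmax 395.9
    y 120 xmax 397.4
  kerb [108. 377.] 194 63
[... 2634 characters left out ...]
1. 292.  60.] [888. 270.   7.]
  white [388. 249.] 1051 ((440.0494079589844, 320.708740234375), (85.80826568603516, 83.0202407836914), 29.101303100585938) 51.221209566202475
  white [431. 154.] 107 ((45.31912612915039, 65.14988708496094), (22.55878448486328, 98.15264892578125), 69.03055572509766) 50.57103222116137
  kerb [345. 166.] 3870 64.72013040028575 [[251.0, -233.0, 59.0], [393.0, 211.0, 68.0]]
    y -200 xmax 320.5
    y -160 xmax 380.6
    y -120 xmax 381.5
    y -80 xmax 384.5
    y -40 xmax 386.2
    y 0 xmax 387.4
    y 40 xmax 389.9
    y 80 xmax 393.4
    y 120 xmax 394.5
    y 160 xmax 391.9
  kerb [240. 131.] 494 64.41406550815402 [[399.0, -349.0, 59.0], [524.0, -261.0, 68.0]]
```

```bash
python3 - <<'E'
from h import *
c,im,D=load("wrist0"); P=cloud(c,D)
for uv in [(400,115),(390,190),(380,250),(372,98),(412,60),(375,115),(465,20)]: print(uv,P[uv[1],uv[0]].round(0))
print(readout.sense()["eef_pos"])
E
```

```text
(400, 115) [796.  69.  22.]
(390, 190) [796. -25.  24.]
(380, 250) [ 794. -112.   24.]
(372, 98) [760.  88.  22.]
(412, 60) [803. 130.  18.]
(375, 115) [nan nan nan]
(465, 20) [820. 155.  71.]
[6.24640098e+02 1.27319727e-02 2.30721168e+02]
```

Request:
play_rows([
  [0,[-0.3,0.8,0],[0,0,0.12]],
  [0,[-0.6,1.6,1],[0,0,0.24]],
  [0,[-0.9,2.4,2],[0,0,0.36]],
  [0,[-1.2,3.2,3.5],[0,0,0.48]],
  [0,[-1.5,4,5],[0,0,0.6]],
  [0,[-1.7,4.5,6.5],[0,0,0.72]],
  [0,[-1.9,5,8],[0,0,0.84]],
  [0,[-1.9,5,9],[0,0,0.96]],
  [0,[-1.9,5,10],[0,0,1.08]],
  [0,[-1.9,5,11],[0,0,1.2]],
  [0,[-1.9,5,11.5],[0,0,1.32]],
  [0,[-1.9,5,12],[0,0,1.44]],
])

```text
clock: 1.15
eef_pos: [674.5, -19.0, 110.2]
tcp_rot: [-3.141, 0.001, 0.125]
contact_force: [-0.8, -0.4, 0.1]
opening: 0.995
```

Request:
play_rows([
  [0,[0,0,1.5],[0,0,0.045]],
  [0,[0,0,3],[0,0,0.045]],
  [0,[0,0,3],[0,0,0.045]],
])

```text
clock: 1.4
eef_pos: [672.9, -18.9, 78.2]
tcp_rot: [-3.141, 0.005, 0.086]
contact_force: [-1.2, -0.2, -0.3]
opening: 1.004
```

```bash
python3 - <<'E'
from h import *
c,im,D=snap("wrist","w1"); print(np.round(c["cam_to_world"],3).tolist())
s=readout.sense(); print(s["eef_pos"],s["tcp_rot"],s["contact_force"])
P=cloud(c,D); m=(abs(P[...,2]-34)<4)&(P[...,0]<700)&(P[...,0]>540)
q=P[m]
for y in range(-130,100,20):
    t=q[abs(q[:,1]-y)<6]
    if len(t)>5: print(y,np.percentile(t[:,0],97).round(1))
snap("side","s1")
E
```

```text
[[0.086, -0.954, -0.288, 745.231], [-0.996, -0.082, -0.025, -13.646], [0.001, 0.289, -0.957, 219.894], [0.0, 0.0, 0.0, 1.0]]
[673.57723073 -18.9340364   79.57411784] [-3.14116537  0.00356843  0.08613928] [ 0.20955077 -0.38426854  0.39342539]
-130 655.7
-110 654.2
-70 650.5
-50 648.6
-30 646.9
-10 645.4
10 643.7
30 641.9
70 638.5
90 636.7
```

View pics/w1.png

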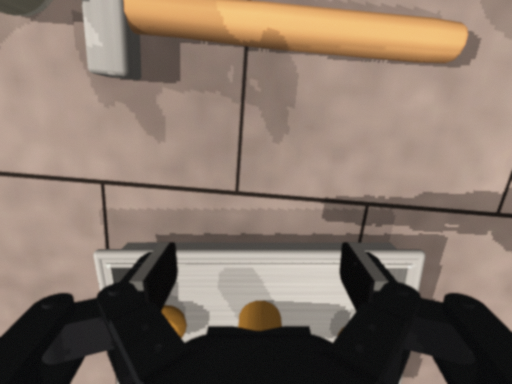

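View pics/s1.png

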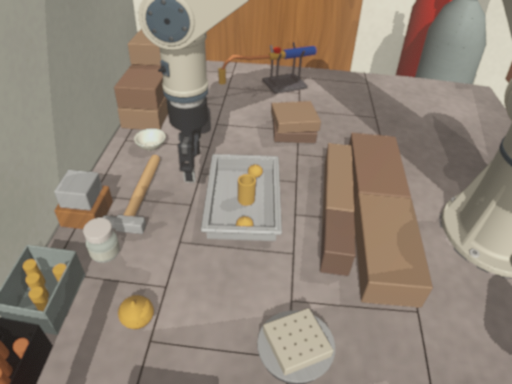

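Request:
play_rows([
  [0,[0,0,2],[0,0,0]],
  [0,[0,0,4.5],[0,0,0]],
  [0,[0,0,6.5],[0,0,0]],
  [0,[0,0,7.3],[0,0,0]],
  [0,[0,0,7.3],[0,0,0]],
  [0,[0,0,7.3],[0,0,0]],
])

```text
clock: 2.0
eef_pos: [675.5, -19.0, 9.1]
tcp_rot: [3.142, -0.001, 0.086]
contact_force: [-0.1, -1.0, 0.2]
opening: 0.996
```

```bash
python3 - <<'E'
from h import *
s=readout.sense(); print(s["eef_pos"],s["tcp_rot"],s["contact_force"])
c,im,D=snap("side","s2"); im=cv2.resize(im[110:260,130:330],None,fx=4,fy=4,interpolation=cv2.INTER_CUBIC); cv2.imwrite("pics/s2c.png",im[:,:,::-1])
E
```

```text
[675.54989099 -19.01202727   9.10896354] [ 3.14153182e+00 -5.82599222e-04  8.59247541e-02] [-0.05340074 -0.96705854  0.22799833]
```

View pics/s2c.png

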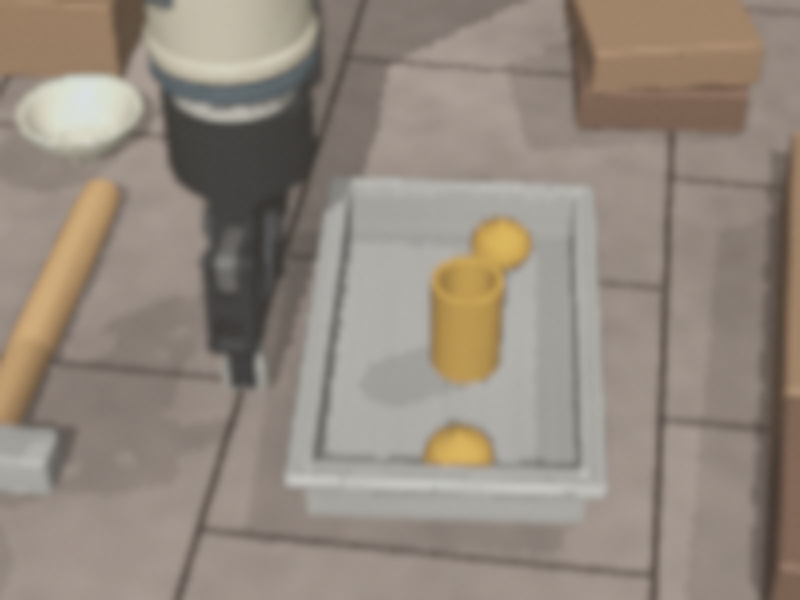

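Request:
play_rows([
  [0,[-0.3,0,0.3],[0,0,0]],
  [0,[-0.8,0,0.4],[0,0,0]],
  [0,[-1.2,0,0.4],[0,0,0]],
  [0,[-1.5,0,0.4],[0,0,0]],
  [0,[-1.7,0,0.4],[0,0,0]],
  [0,[-1.9,0,0.4],[0,0,0]],
  [0,[-2.1,0,0.4],[0,0,0]],
  [0,[-2.2,0,0.4],[0,0,0]],
])

```text
clock: 2.72
eef_pos: [653.8, -20.9, 4.7]
tcp_rot: [3.141, -0.002, 0.086]
contact_force: [4.0, 0.8, -0.5]
opening: 0.996
```

Request:
play_rows([
  [0,[-0.2,0,0],[0,0,0.003]],
  [0,[-0.5,0,0],[0,0,0.006]],
  [0,[-0.9,0,0],[0,0,0.012]],
  [0,[-1.3,0,0],[0,0,0.018]],
  [0,[-1.7,0,0],[0,0,0.024]],
  [0,[-2.1,0,0],[0,0,0.03]],
  [0,[-2.5,-0.1,0],[0,0,0.036]],
  [0,[-2.9,-0.1,0],[0,0,0.042]],
  [0,[-3.3,-0.1,0],[0,0,0.048]],
  [0,[-3.7,-0.1,0],[0,0,0.054]],
  [0,[-4.0,-0.1,0],[0,0,0.06]],
  [0,[-4.2,-0.1,0],[0,0,0.066]],
])

```text
clock: 3.72
eef_pos: [611.0, -23.6, 4.5]
tcp_rot: [3.141, -0.001, 0.019]
contact_force: [5.0, -0.8, 1.3]
opening: 1.001
```

```bash
cat > tray.py <<'E'
from h import *
def tray(tag):
    for n in("side","scene"):
        c,im,D=snap(n,n+tag); P=cloud(c,D); z=P[...,2]
        m=(abs(z-34.5)<4)&(P[...,0]>392)&(P[...,0]<760)&(abs(P[...,1])<260)
        hsv=cv2.cvtColor(im,cv2.COLOR_RGB2HSV); m&=(hsv[...,1]<60)
        k,l,s,ce=cv2.connectedComponentsWithStats(m.astype(np.uint8))
        i=np.argmax(s[1:,4])+1; q=P[l==i][:,:2].astype(np.float32)
        print(n,s[i,4],cv2.minAreaRect(q))
        for y in (-140,-110,-80,-50,0,30,60,80):
            t=q[abs(q[:,1]-y)<6]
            if len(t)>3: print("  ",y,np.percentile(t[:,0],[2,98]).round(1))
E
python3 - <<'E'
from tray import *
tray("3"); s=readout.sense(); print(s["eef_pos"],s["tcp_rot"],s["contact_force"])
E
```

```text
side 1618 ((529.6453857421875, -23.537567138671875), (180.6937713623047, 250.78147888183594), 0.9676287174224854)
   -140 [446.4 588.3]
   -110 [443.4 600.1]
   -80 [442.9 598.8]
   -50 [439.8 598.1]
   0 [439.2 597.4]
   30 [438.7 619. ]
   60 [438.2 596.5]
   80 [437.6 596.3]
scene 770 ((528.9486083984375, -22.362380981445312), (181.1485137939453, 252.8085174560547), 1.337175726890564)
   -140 [444.9 514.7]
   -110 [442.6 450.8]
   -80 [440.1 451.9]
   -50 [440.5 451.8]
   0 [440.  451.3]
   30 [442.  617.4]
   60 [439.7 595.2]
   80 [438.2 595.1]
[610.67619765 -23.61259865   4.43420891] [3.14147938e+00 3.78451912e-04 1.95130158e-02] [ 2.46019243 -0.93455524  1.87315806]
```

Request:
play_rows([
  [0,[-0.2,0,0],[0,0,0.003]],
  [0,[-0.5,0,0],[0,0,0.008]],
  [0,[-0.9,0,0],[0,0,0.014]],
  [0,[-1.3,0,0],[0,0,0.021]],
  [0,[-1.7,0,0],[0,0,0.028]],
  [0,[-2.1,0,0],[0,0,0.035]],
  [0,[-2.5,0,0],[0,0,0.042]],
  [0,[-2.9,0,0],[0,0,0.049]],
  [0,[-3.3,0,0],[0,0,0.056]],
  [0,[-3.6,0.1,0],[0,0,0.063]],
  [0,[-3.9,0.1,0],[0,0,0.068]],
  [0,[-4.1,0.1,0],[0,0,0.068]],
])

```text
clock: 4.82
eef_pos: [570.3, -25.3, 4.4]
tcp_rot: [-3.142, -0.001, -0.049]
contact_force: [5.2, -1.0, 1.5]
opening: 0.996
```

```bash
python3 - <<'E'
from tray import *
tray("4"); s=readout.sense(); print(s["eef_pos"],s["tcp_rot"],s["contact_force"],s["wrist_torque"])
E
```

```text
side 1669 ((488.84765625, -19.69342041015625), (252.3425750732422, 181.092041015625), 87.20307922363281)
   -140 [401.1 541.1]
   -110 [394.4 552.7]
   -80 [397.7 554.3]
   -50 [397.9 555.7]
   0 [401.1 558.9]
   30 [401.4 578.3]
   60 [403.9 561.9]
   80 [404.1 562.9]
scene 759 ((488.19573974609375, -18.367950439453125), (251.0420684814453, 182.4656219482422), 87.06027221679688)
   -140 [394.5 463.3]
   -110 [393.2 405.1]
   -80 [397. 408.]
   -50 [398.5 410.6]
   0 [401.  411.8]
   30 [402.8 579.2]
   60 [403.3 560.4]
   80 [403.5 562.7]
[569.98459372 -25.28313426   4.34553782] [-3.14147178e+00  1.30187505e-04 -4.85510050e-02] [2.74780743 0.05065648 1.02143745] [-0.0548646  -0.47334483 -0.05923771]
```

View pics/side4.png

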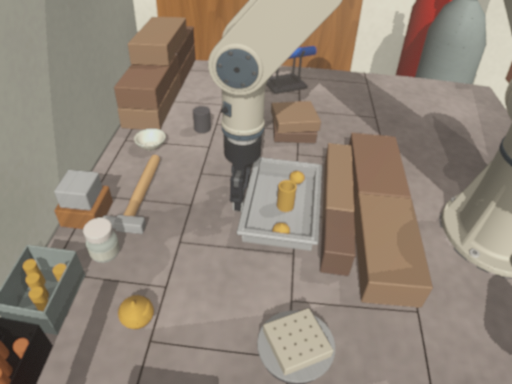

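Request:
play_rows([
  [0,[-0.2,0,0],[0,0,0]],
  [0,[-0.4,0,0],[0,0,0]],
  [0,[-0.6,0,0],[0,0,0]],
  [0,[-0.7,0,0],[0,0,0]],
  [0,[-0.8,0,0],[0,0,0]],
])

```text
clock: 5.33
eef_pos: [562.6, -24.9, 4.4]
tcp_rot: [-3.142, -0.001, -0.048]
contact_force: [5.8, -1.0, 1.3]
opening: 0.998
```

Request:
play_rows([
  [0,[-0.05,0,0],[0,0,0]],
  [0,[-0.1,0,0],[0,0,0]],
  [0,[-0.15,0,0],[0,0,0]],
  [0,[-0.2,0,0],[0,0,0]],
])

```text
clock: 5.67
eef_pos: [561.3, -24.9, 4.5]
tcp_rot: [3.142, -0.002, -0.048]
contact_force: [8.3, -1.6, -0.6]
opening: 0.996
```

Request:
play_rows([
  [0,[-0.05,0,0],[0,0,0]],
  [0,[-0.1,0,0],[0,0,0]],
])

```text
clock: 5.83
eef_pos: [561.1, -25.1, 4.6]
tcp_rot: [3.141, -0.004, -0.049]
contact_force: [10.6, -3.1, -2.5]
opening: 0.998
```

```bash
python3 - <<'E'
from tray import *
s=readout.sense(); print(s["eef_pos"],s["tcp_rot"],s["contact_force"],s["wrist_torque"])
tray("5"); s=readout.sense(); print(s["eef_pos"],s["tcp_rot"],s["contact_force"],s["wrist_torque"])
for n,b in(("side5",(140,290,220,370)),("scene5",(140,240,250,400))):
    c,im,D=load(n); im=cv2.resize(im[b[0]:b[1],b[2]:b[3]],None,fx=4,fy=4,interpolation=cv2.INTER_CUBIC); cv2.imwrite(f"pics/{n}c.png",im[:,:,::-1])
E
```

```text
[561.10262299 -25.09286669   4.55344591] [ 3.14140705 -0.00354789 -0.04855325] [10.57930703 -3.0523821  -2.51825762] [-0.41036372 -1.5307052  -0.13646604]
side 1572 ((477.47601318359375, -19.567962646484375), (255.5791473388672, 183.26370239257812), 85.61031341552734)
   -140 [400.5 529.5]
   -110 [392.3 544.5]
   -80 [392.9 545.3]
   -50 [393.5 547. ]
   0 [392.6 549.8]
   30 [393.3 572.5]
   60 [394.1 553.3]
   80 [394.1 553.4]
scene 727 ((482.5147705078125, -13.620681762695312), (253.70986938476562, 180.29664611816406), 89.99913787841797)
   -140 [402.7 453.6]
   -110 [392.8 396.5]
   -80 [395.3 397.7]
   -50 [393.3 399.8]
   0 [392.6 402.3]
   30 [393.8 570.9]
   60 [393.6 551.9]
   80 [396.5 553.8]
[561.16478191 -25.12194861   4.55764103] [ 3.14143281 -0.00366734 -0.04868179] [10.13441185 -2.87980791 -2.26067785] [-0.40626013 -1.41743854 -0.18520646]
```

View pics/side5c.png

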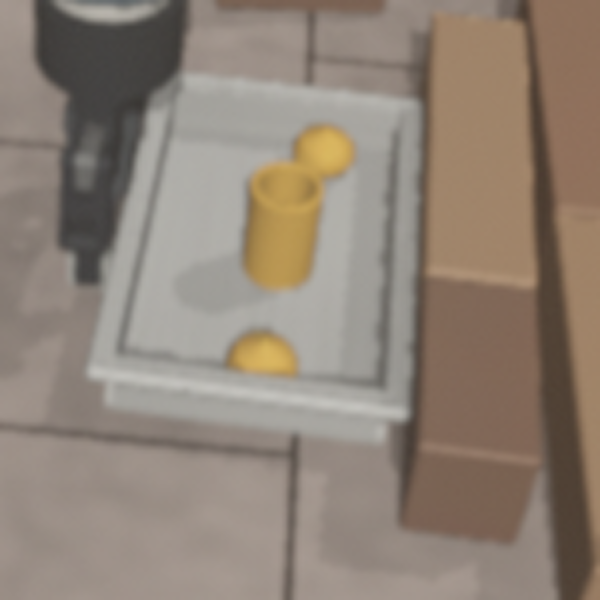

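View pics/scene5c.png

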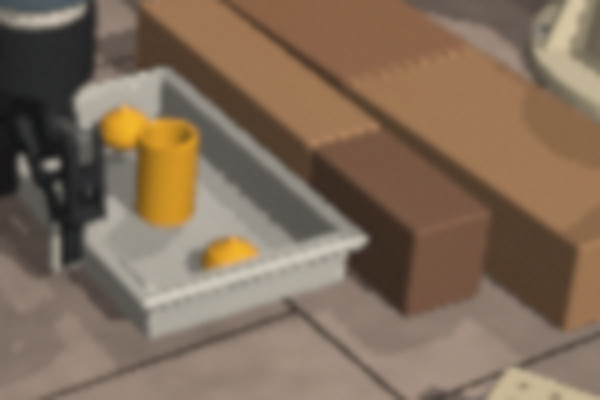

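Request:
play_rows([
  [0,[0.2,0,0],[0,0,0]],
  [0,[0.4,0,0],[0,0,-0.02]],
  [0,[0.5,0,0],[0,0,-0.04]],
  [0,[0.3,0,0],[0,0,-0.04]],
  [0,[0.2,0,0],[0,0,-0.04]],
  [0,[0.15,0,0],[0,0,-0.04]],
])

```text
clock: 6.43
eef_pos: [562.9, -24.9, 4.6]
tcp_rot: [3.142, -0.005, -0.008]
contact_force: [11.0, -0.7, -4.4]
opening: 0.998
```

Request:
play_rows([
  [0,[-0.05,0,0],[0,0,0]],
  [0,[-0.1,0,0],[0,0,0]],
])

```text
clock: 6.6
eef_pos: [562.9, -24.9, 4.9]
tcp_rot: [3.142, -0.006, -0.009]
contact_force: [12.4, -0.4, -4.2]
opening: 0.999
```

Request:
play_rows([
  [0,[0.2,0,0],[0,0,0]],
  [0,[0.5,0,0],[0,0,0.03]],
  [0,[0.6,0,0],[0,0,0.06]],
  [0,[0.5,0,0],[0,0,0.08]],
  [0,[0.3,0,0],[0,0,0.08]],
  [0,[0.2,0,0],[0,0,0.08]],
])

```text
clock: 7.1
eef_pos: [562.6, -24.8, 4.3]
tcp_rot: [-3.142, -0.002, -0.087]
contact_force: [8.3, 0.4, -3.9]
opening: 0.998
```

Request:
play_rows([
  [0,[-0.1,0,0],[0,0,0]],
  [0,[-0.1,0,0],[0,0,0]],
])

```text
clock: 7.27
eef_pos: [562.6, -24.8, 4.7]
tcp_rot: [-3.142, -0.004, -0.086]
contact_force: [7.7, -0.3, -4.2]
opening: 1.001
```

Request:
play_rows([
  [0,[-0.1,0,0],[0,0,0]],
  [0,[-0.1,0,0],[0,0,0]],
])

```text
clock: 7.43
eef_pos: [562.5, -24.8, 5.0]
tcp_rot: [-3.142, -0.006, -0.086]
contact_force: [10.4, -0.5, -3.9]
opening: 1.004
```

```bash
python3 - <<'E'
from tray import *
tray("6"); s=readout.sense(); print(s["eef_pos"],s["tcp_rot"],s["contact_force"],s["wrist_torque"])
E
```

```text
side 1568 ((471.2455139160156, -19.23870849609375), (253.4920654296875, 161.75575256347656), 88.52336120605469)
   -140 [396.7 529.8]
   -110 [392.2 543.9]
   -80 [393.  545.3]
   -50 [393.6 547. ]
   0 [392.7 549.9]
   30 [393.1 551.2]
   60 [393.9 553.1]
   80 [394.2 553.9]
scene 686 ((471.37091064453125, -14.3494873046875), (250.510986328125, 162.1536865234375), 88.83126068115234)
   -140 [394.4 454.6]
   -110 [393.3 396.1]
   -80 [396.1 398.4]
   -50 [393.9 400.4]
   0 [392.3 402.3]
   30 [394.4 550.8]
   60 [393.8 552.7]
   80 [395.9 553.7]
[562.51491627 -24.79115801   4.95794248] [-3.14155194 -0.00591959 -0.08611322] [ 9.54260275 -0.93411722 -4.05107726] [ 0.12413686 -1.49184156  0.44251002]
```

Request:
play_rows([
  [0,[0.3,0,0],[0,0,0]],
  [0,[0.8,0,0],[0,0,0]],
  [0,[1.4,0,0],[0,0,0]],
  [0,[2.0,0,0],[0,0,-0.03]],
  [0,[2.0,0,-2],[0,0,-0.038]],
  [0,[2.0,0,-5],[0,0,-0.038]],
  [0,[2.0,0,-8.5],[0,0,-0.038]],
  [0,[2.0,0,-12],[0,0,-0.038]],
  [0,[1,0,-14],[0,0,-0.038]],
  [0,[0,0,-15],[0,0,-0.038]],
  [0,[0,0,-15],[0,0,-0.038]],
  [0,[0,0,-15],[0,0,-0.038]],
])

```text
clock: 8.53
eef_pos: [559.6, -24.7, 154.5]
tcp_rot: [-3.142, -0.0, -0.05]
contact_force: [-0.1, -0.2, -0.2]
opening: 1.001
```

```bash
python3 - <<'E'
from tray import *
tray("7"); c,im,D=snap("wrist","w7"); s=readout.sense(); print(s["eef_pos"],s["tcp_rot"],s["contact_force"],s["wrist_torque"])
P=cloud(c,D); hsv=cv2.cvtColor(im,cv2.COLOR_RGB2HSV)
g=((hsv[...,0]>10)&(hsv[...,0]<28)&(hsv[...,1]>150)).astype(np.uint8)
k,l,s,ce=cv2.connectedComponentsWithStats(g)
for i in range(1,k):
    if s[i,4]>60:
        q=P[l==i]; print("brass",ce[i].round(),s[i,4],np.nanmean(q,0).round())
        t=q[q[:,2]>58]
        if len(t)>10: print("  top",len(t),cv2.minEnclosingCircle(t[:,:2].astype(np.float32)),t[:,2].mean())
for n in("side7","scene7"):
    c,im,D=load(n);P=cloud(c,D);hsv=cv2.cvtColor(im,cv2.COLOR_RGB2HSV)
    m=(P[...,2]>59)&(P[...,2]<68)&(hsv[...,1]>140)&(hsv[...,0]>15)&(hsv[...,0]<28)&(abs(P[...,0]-470)<60)&(abs(P[...,1])<70)
    t=P[m]; print(n,len(t),cv2.minEnclosingCircle(t[:,:2].astype(np.float32)),t[:,2].mean())
E
```

```text
side 1571 ((469.3910827636719, -16.66815185546875), (254.56077575683594, 160.90049743652344), 87.05166625976562)
   -140 [397.2 539.4]
   -110 [392.2 543.7]
   -80 [392.9 545.5]
   -50 [393.4 546.8]
   0 [392.6 550. ]
   30 [393.2 551.1]
   60 [394.  553.1]
   80 [394.1 554.4]
scene 976 ((469.63604736328125, -17.611175537109375), (252.80810546875, 161.92059326171875), 87.85091400146484)
   -140 [399.  539.3]
   -110 [395.8 543.7]
   -80 [393.5 545.1]
   -50 [392.7 546.7]
   0 [392.9 548.3]
   30 [393.4 550.8]
   60 [395.7 552.4]
   80 [394.1 554. ]
[559.42443437 -24.70742023 153.00724026] [ 3.14156963e+00  1.84453401e-03 -5.01542667e-02] [-0.16823386  0.00997446 -1.8143328 ] [ 0.02365937 -0.01407994  0.02563291]
brass [260. 279.] 1888 [467. -23.  44.]
  top 536 ((463.93756103515625, -22.56365203857422), 20.47559356689453) 61.642257685579665
brass [187. 265.] 637 [482.  53.  37.]
  top 59 ((558.1265869140625, 16.70244026184082), 6.604153156280518) 168.130957549327
brass [333. 281.] 535 [ 454. -101.   35.]
  top 42 ((549.099365234375, -67.84571838378906), 3.1850357055664062) 172.7827317674874
side7 52 ((462.0964660644531, -19.826248168945312), 20.391183853149414) 61.41718320829651
scene7 67 ((461.43865966796875, -19.046070098876953), 22.549819946289062) 62.44281576294468
```

View pics/w7.png

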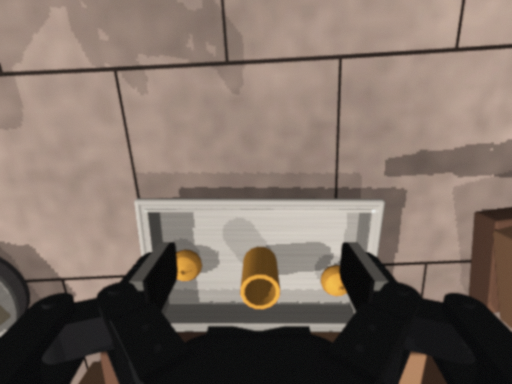

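Request:
play_rows([
  [80,[-1.5,0,0],[0,0,0]],
  [80,[-3.5,0,0.5],[0,0,0]],
  [80,[-5.5,0.05,1],[0,0,0]],
  [80,[-7.5,0.1,2],[0,0,0]],
  [80,[-8.8,0.1,2.5],[0,0,0]],
  [80,[-9.6,0.1,3],[0,0,0]],
  [80,[-9.6,0.1,3],[0,0,0]],
  [80,[-9.6,0.1,3],[0,0,0]],
  [80,[-9.6,0.1,3],[0,0,0]],
])

```text
clock: 9.43
eef_pos: [465.2, -20.9, 124.5]
tcp_rot: [-3.142, -0.001, -0.05]
contact_force: [-0.1, 0.3, 0.8]
opening: 0.684
```

```bash
python3 - <<'E'
from h import *
c,im,D=snap("wrist","w8"); s=readout.sense(); print(s["eef_pos"],s["tcp_rot"],s["contact_force"],s["opening"])
P=cloud(c,D); hsv=cv2.cvtColor(im,cv2.COLOR_RGB2HSV)
g=((hsv[...,0]>10)&(hsv[...,0]<28)&(hsv[...,1]>150)).astype(np.uint8)
k,l,s,ce=cv2.connectedComponentsWithStats(g)
for i in range(1,k):
    if s[i,4]>60:
        q=P[l==i]; print("brass",ce[i].round(),s[i,4],np.nanmean(q,0).round())
        t=q[(q[:,2]>58)&(q[:,2]<70)]
        if len(t)>10: print("  top",len(t),cv2.minEnclosingCircle(t[:,:2].astype(np.float32)),t[:,2].mean())
c,im,D=snap("side","s8");im=cv2.resize(im[60:290,220:370],None,fx=2.5,fy=2.5,interpolation=cv2.INTER_CUBIC); cv2.imwrite("pics/s8c.png",im[:,:,::-1])
E
```

```text
[465.18781459 -20.91574575 124.557774  ] [-3.14158073e+00 -1.21072689e-03 -5.02066420e-02] [ 0.40378757 -0.36011747 -0.2479026 ] 0.6895530906317072
brass [168. 193.] 1104 [472.  59.  24.]
brass [259. 205.] 1881 [463. -23.  46.]
  top 701 ((464.303955078125, -22.648189544677734), 19.287857055664062) 61.831958040981874
brass [352. 213.] 1060 [ 444. -108.   24.]
```

View pics/w8.png

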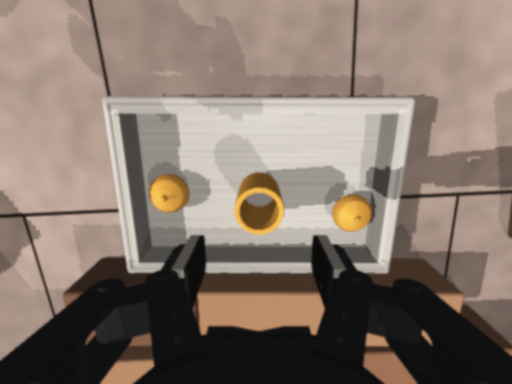

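View pics/s8c.png

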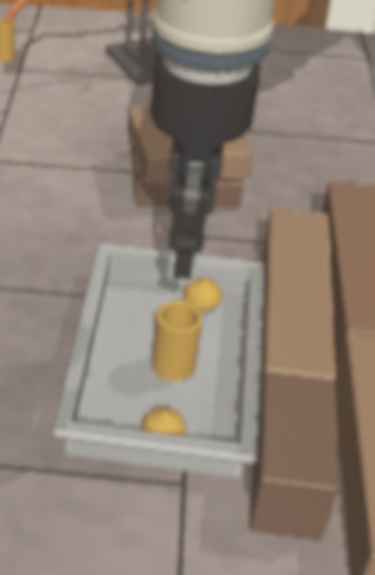

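Request:
play_rows([
  [80,[-0.15,0.05,1],[0,0,0]],
  [80,[-0.15,0.05,3],[0,0,0]],
  [80,[-0.15,0.05,5],[0,0,0]],
  [80,[-0.15,0.05,7],[0,0,0]],
  [80,[-0.15,0.05,8.5],[0,0,0]],
  [80,[-0.15,0.05,9.6],[0,0,0]],
  [80,[-0.15,0.05,10.2],[0,0,0]],
  [80,[-0.15,0.05,10.2],[0,0,0]],
  [80,[-0.15,0.05,10.2],[0,0,0]],
])

```text
clock: 10.28
eef_pos: [462.2, -21.3, 22.1]
tcp_rot: [-3.142, 0.001, -0.05]
contact_force: [0.9, 1.0, -0.4]
opening: 0.684
```

Request:
play_rows([
  [90,[0,0,0],[0,0,0]],
  [100,[0,0,0],[0,0,0]],
  [110,[0,0,0],[0,0,0]],
  [120,[0,0,0],[0,0,0]],
  [130,[0,0,0],[0,0,0]],
  [140,[0,0,0],[0,0,0]],
  [150,[0,0,0],[0,0,0]],
  [160,[0,0,0],[0,0,0]],
  [170,[0,0,0],[0,0,0]],
  [180,[0,0,0],[0,0,0]],
], squeeze=30)

```text
clock: 11.12
eef_pos: [462.5, -21.3, 22.8]
tcp_rot: [3.142, -0.001, -0.05]
contact_force: [-1.4, -0.4, 6.3]
opening: 0.464
```

```bash
python3 - <<'E'
from h import *
c,im,D=snap("wrist","w9");s=readout.sense(); print(s["eef_pos"],s["tcp_rot"],s["contact_force"],s["opening"]*85)
c,im,D=snap("side","s9");im=cv2.resize(im[60:290,220:370],None,fx=2.5,fy=2.5,interpolation=cv2.INTER_CUBIC); cv2.imwrite("pics/s9c.png",im[:,:,::-1])
E
```

```text
[462.49907195 -21.28949645  22.76326563] [ 3.14157907e+00 -5.85292237e-04 -5.01030007e-02] [-0.41227796 -0.34236683  6.42272053] 39.64871908158454
```

View pics/w9.png

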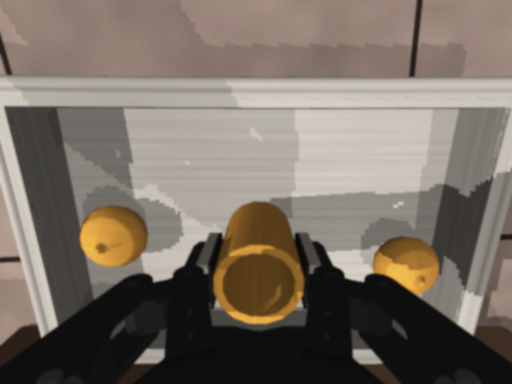

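View pics/s9c.png

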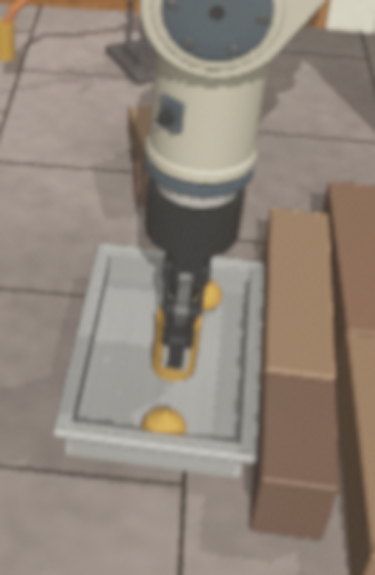

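Request:
play_rows([
  [180,[0,0,-0.3],[0,0,0]],
  [180,[0,0,-1],[0,0,0]],
  [180,[0,0,-2],[0,0,0]],
  [180,[0,0,-3.5],[0,0,0]],
  [180,[0,0,-5.5],[0,0,0]],
  [180,[0,0,-8],[0,0,0]],
  [180,[0,0,-10.5],[0,0,0]],
  [180,[0,0,-12.5],[0,0,0]],
  [180,[0,0,-14],[0,0,0]],
  [180,[0,0,-15],[0,0,0]],
  [180,[0,0,-15],[0,0,0]],
])

```text
clock: 12.13
eef_pos: [463.4, -21.3, 174.8]
tcp_rot: [-3.142, -0.004, -0.05]
contact_force: [0.4, -0.7, -1.9]
opening: 0.473
```

```bash
python3 - <<'E'
from tray import *
s=readout.sense(); print(s["eef_pos"],s["tcp_rot"],s["contact_force"],s["opening"]*85)
tray("10")
c,im,D=load("side10");im=cv2.resize(im[20:290,200:400],None,fx=2,fy=2,interpolation=cv2.INTER_CUBIC); cv2.imwrite("pics/s10c.png",im[:,:,::-1])
E
```

```text
[463.42628234 -21.32950761 174.75279511] [-3.14159023 -0.00399091 -0.05017509] [ 0.35489833 -0.6673238  -1.87215199] 40.20555614399101
side 1570 ((469.21014404296875, -19.100250244140625), (250.85105895996094, 161.1999053955078), 86.97037506103516)
   -140 [401.1 541. ]
   -110 [392.1 544.6]
   -80 [392.8 545.5]
   -50 [393.6 547. ]
   0 [392.7 550.1]
   30 [393.1 551. ]
   60 [393.8 553.1]
   80 [394.  554.5]
scene 982 ((468.92010498046875, -17.485504150390625), (253.25518798828125, 161.58392333984375), 87.4129409790039)
   -140 [405.5 540.1]
   -110 [393.3 543.8]
   -80 [393.1 545.6]
   -50 [394.  547.4]
   0 [393.3 548.8]
   30 [393.7 550.5]
   60 [394.  552.9]
   80 [394.7 553.3]
```

View pics/s10c.png

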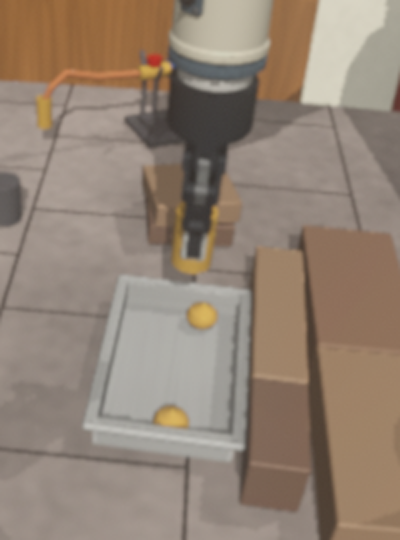

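Request:
play_rows([
  [180,[0,-0.7,0],[0,0,0]],
  [180,[-0.2,-2,0],[0,0,0]],
  [180,[-0.4,-4.5,0],[0,0,0]],
  [180,[-0.6,-7.5,0],[0,0,0]],
  [180,[-0.8,-10.5,0],[0,0,0]],
  [180,[-1,-13.5,0],[0,0,0]],
  [180,[-1.3,-16.5,0],[0,0,0]],
  [180,[-1.5,-19.5,0],[0,0,0]],
  [180,[-1.8,-22.5,0],[0,0,0]],
  [180,[-2,-25.3,0],[0,0,0]],
  [180,[-2.2,-27,0],[0,0,0]],
  [180,[-2.2,-28,0],[0,0,0]],
])

```text
clock: 13.23
eef_pos: [453.2, 261.6, 170.9]
tcp_rot: [3.141, 0.002, -0.048]
contact_force: [-0.1, 0.7, -1.4]
opening: 0.465
```

```bash
cat > blk.py <<'E'
from h import *
def blk(tag):
    s=readout.sense(); print(s["eef_pos"],s["tcp_rot"],s["contact_force"],s["opening"]*85)
    for n in("wrist","side","scene"):
        c,im,D=snap(n,n+tag); P=cloud(c,D); hsv=cv2.cvtColor(im,cv2.COLOR_RGB2HSV); z=P[...,2]
        w=(abs(z-51)<5)&(hsv[...,1]<90)&(hsv[...,2]>120)&(abs(P[...,0]-440)<80)&(abs(P[...,1]-320)<80)
        q=P[w]
        if len(q)>20: print(n,len(q),cv2.minAreaRect(q[:,:2].astype(np.float32)),np.median(z[w]))
        m=(hsv[...,1]>140)&(hsv[...,0]>15)&(hsv[...,0]<28)&(abs(P[...,0]-440)<90)&(abs(P[...,1]-300)<100)&(z>58)
        t=P[m]
        if len(t)>20:
            lo,hi=np.percentile(t[:,2],[1,99]); u=t[t[:,2]>hi-4]
            print("   collar z",lo,hi,"top",cv2.minEnclosingCircle(u[:,:2].astype(np.float32)))
E
python3 - <<'E'
from blk import *
blk("11")
E
```

```text
[453.15306072 261.59555979 170.90453999] [ 3.14082568e+00  2.04348474e-03 -4.84651567e-02] [-0.11368661  0.72803304 -1.3871704 ] 39.51262390643086
wrist 5567 ((440.6577453613281, 316.96380615234375), (81.87689208984375, 82.14356231689453), 28.571365356445312) 50.443011081566965
   collar z 156.14089074121344 211.30878267719945 top ((454.0408020019531, 260.4970397949219), 20.773496627807617)
side 2577 ((439.8741760253906, 319.39434814453125), (83.1269760131836, 82.60841369628906), 28.775678634643555) 50.79200312072635
   collar z 154.3778374986722 212.58471772911977 top ((470.11614990234375, 269.2484130859375), 7.852066516876221)
scene 1059 ((440.09002685546875, 321.08172607421875), (86.26802062988281, 82.36148834228516), 28.997888565063477) 51.31854586587133
   collar z 152.77507012122214 213.53460727334397 top ((455.2333679199219, 262.86712646484375), 20.663875579833984)
```

View pics/wrist11.png

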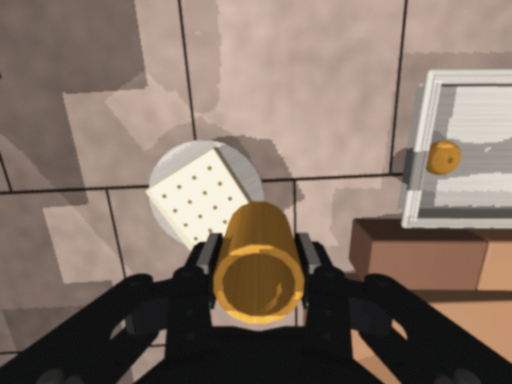

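View pics/side11.png

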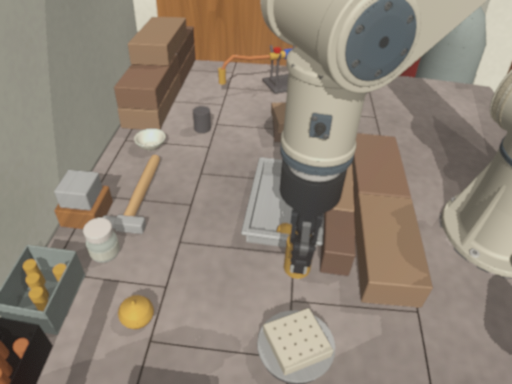

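Request:
play_rows([
  [180,[-0.3,-1,0],[0,0,0]],
  [180,[-0.8,-2.8,0.5],[0,0,0]],
  [180,[-1.3,-4.5,1.5],[0,0,0]],
  [180,[-1.7,-5.6,3],[0,0,0]],
  [180,[-1.7,-5.6,4.5],[0,0,0]],
  [180,[-1.7,-5.6,6],[0,0,0]],
  [180,[-1.7,-5.6,7.2],[0,0,0]],
  [180,[-1.7,-5.6,8],[0,0,0]],
  [180,[-1.7,-5.6,8],[0,0,0]],
  [180,[-1.7,-5.6,8],[0,0,0]],
])

```text
clock: 14.22
eef_pos: [440.1, 315.7, 92.2]
tcp_rot: [3.141, 0.001, -0.051]
contact_force: [1.4, 0.8, -1.1]
opening: 0.462
```

```bash
python3 - <<'E'
from blk import *
blk("12")
c,im,D=load("side12");im=cv2.resize(im[200:384,220:370],None,fx=3,fy=3,interpolation=cv2.INTER_CUBIC); cv2.imwrite("pics/s12c.png",im[:,:,::-1])
E
```

```text
[440.14979901 315.72964679  92.19368321] [ 3.14108916e+00  6.18350366e-04 -5.10476923e-02] [ 1.38964955  0.84231346 -1.11390148] 39.290500089256255
wrist 7196 ((440.5140686035156, 317.07049560546875), (81.79351806640625, 81.7237777709961), 28.558597564697266) 50.47644842835345
   collar z 77.37657556797875 132.61837948818248 top ((440.98046875, 314.9533386230469), 20.6226806640625)
side 1792 ((439.67498779296875, 319.1004333496094), (83.20191955566406, 82.72237396240234), 28.063560485839844) 50.79567464581254
   collar z 84.45330262637343 133.7592027671008 top ((457.77886962890625, 321.716064453125), 6.433663368225098)
scene 902 ((440.02093505859375, 320.3348083496094), (87.3875961303711, 83.46435546875), 28.443523406982422) 51.36098761902855
   collar z 76.22910921575854 153.61739757065362 top ((454.8642578125, 337.7254638671875), 3.3175950050354004)
```

View pics/wrist12.png

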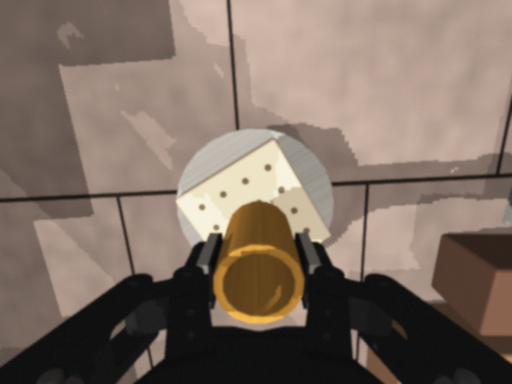

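View pics/s12c.png

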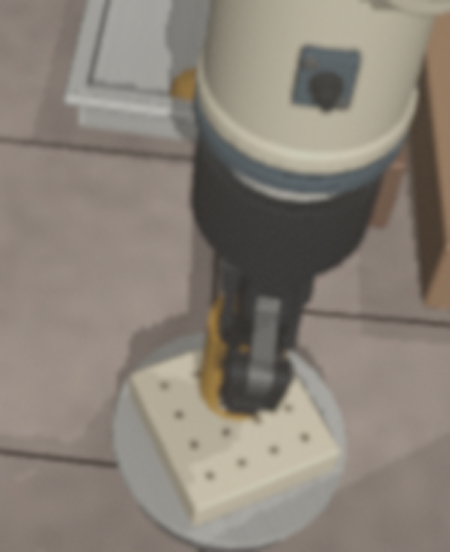

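Request:
play_rows([
  [180,[-0.05,-0.1,0.4],[0,0,0]],
  [180,[-0.05,-0.22,0.9],[0,0,0]],
  [180,[-0.05,-0.22,1.3],[0,0,0]],
  [180,[-0.05,-0.22,1.6],[0,0,0]],
  [180,[-0.05,-0.22,1.8],[0,0,0]],
  [180,[-0.05,-0.22,1.8],[0,0,0]],
  [180,[-0.05,-0.22,1.8],[0,0,0]],
])

```text
clock: 14.95
eef_pos: [439.7, 318.4, 74.1]
tcp_rot: [3.141, 0.0, -0.05]
contact_force: [-0.4, 0.4, -1.3]
opening: 0.467
```

Request:
play_rows([
  [180,[0,0,0.05],[0,0,0]],
  [180,[0,0,0.1],[0,0,0]],
  [180,[0,0,0.15],[0,0,0]],
  [180,[0,0,0.2],[0,0,0]],
])

```text
clock: 15.28
eef_pos: [439.8, 318.5, 72.3]
tcp_rot: [-3.141, -0.0, -0.05]
contact_force: [-0.1, -0.1, -1.4]
opening: 0.464
```

Request:
play_rows([
  [180,[0,0,0.05],[0,0,0]],
  [180,[0,0,0.1],[0,0,0]],
])

```text
clock: 15.45
eef_pos: [439.8, 318.5, 71.3]
tcp_rot: [-3.142, -0.0, -0.05]
contact_force: [0.2, 0.3, -1.4]
opening: 0.464
```

Request:
play_rows([
  [180,[0,0,0.05],[0,0,0]],
  [180,[0,0,0.05],[0,0,0]],
])

```text
clock: 15.62
eef_pos: [439.8, 318.5, 70.9]
tcp_rot: [3.142, 0.0, -0.05]
contact_force: [-0.3, 0.1, 0.5]
opening: 0.465
```

Contact is starting (Fz from −1.4 to +0.5 at the predicted height). One more half millimetre to be sure.

Request:
play_rows([
  [180,[0,0,0.03],[0,0,0]],
  [180,[0,0,0.03],[0,0,0]],
])

```text
clock: 15.78
eef_pos: [439.8, 318.5, 70.8]
tcp_rot: [3.142, -0.0, -0.05]
contact_force: [-1.9, -1.8, 3.4]
opening: 0.467
```

```bash
python3 - <<'E'
from blk import *
blk("13")
E
```

```text
[439.79013226 318.46982432  70.81434359] [ 3.14158771e+00 -3.03133341e-05 -5.02008442e-02] [-1.93912779 -1.78135219  3.38891577] 39.69924473669402
wrist 7814 ((440.67138671875, 317.1121520996094), (81.72115325927734, 81.54519653320312), 28.563766479492188) 50.464489579287246
   collar z 59.68421132746018 111.30038477545854 top ((440.80780029296875, 317.2867736816406), 20.401155471801758)
side 1587 ((439.7858581542969, 319.76409912109375), (82.53961944580078, 82.58833312988281), 28.497724533081055) 50.66737750558832
   collar z 64.01509106724579 111.60239123834265 top ((456.95135498046875, 323.54339599609375), 4.37846565246582)
scene 697 ((441.243408203125, 321.428466796875), (83.42649841308594, 83.05733489990234), 28.855661392211914) 51.303182697567195
   collar z 58.83528532324569 135.89548723748854 top ((455.302734375, 338.59698486328125), 2.8273940086364746)
```

View pics/wrist13.png

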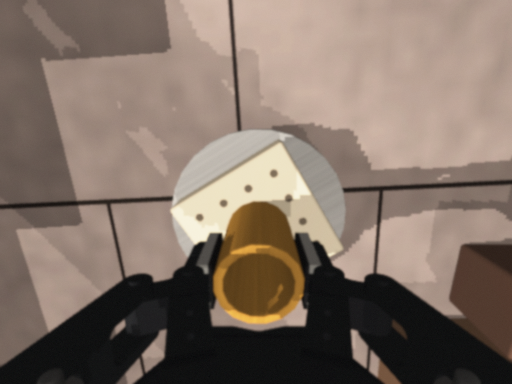

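Request:
play_rows([
  [150,[0,0,0],[0,0,0]],
  [140,[0,0,0],[0,0,0]],
  [132,[0,0,0],[0,0,0]],
  [125,[0,0,0],[0,0,0]],
  [118,[0,0,0],[0,0,0]],
  [110,[0,0,0],[0,0,0]],
  [100,[0,0,0],[0,0,0]],
  [90,[0,0,0],[0,0,0]],
  [80,[0,0,0],[0,0,0]],
  [80,[0,0,0],[0,0,0]],
  [80,[0,0,0],[0,0,0]],
], squeeze=20)

```text
clock: 16.85
eef_pos: [439.8, 318.5, 70.5]
tcp_rot: [3.142, 0.0, -0.05]
contact_force: [0.8, 0.5, -0.3]
opening: 0.687
```

```bash
python3 - <<'E'
from blk import *
blk("14")
E
```

```text
[439.77119918 318.46650029  70.46513684] [ 3.14157025e+00  1.50774279e-06 -5.01846629e-02] [ 0.78055296  0.46593464 -0.31017937] 58.35591389315528
wrist 8386 ((440.6607971191406, 317.1943359375), (81.70243835449219, 81.72296142578125), 28.56732177734375) 50.457216284396765
   collar z 59.844577706296505 111.25961015497512 top ((441.02490234375, 317.281982421875), 20.19939613342285)
side 1472 ((439.8450012207031, 319.4732666015625), (83.0101089477539, 82.19987487792969), 28.573101043701172) 50.80165747820877
   collar z 61.57907644149327 111.3387288541343 top ((457.0092468261719, 324.02215576171875), 5.121669769287109)
scene 663 ((440.62237548828125, 321.3813781738281), (84.27112579345703, 82.71417236328125), 28.676916122436523) 51.30230957621768
   collar z 58.87263114403395 130.67319590597384 top ((454.952880859375, 345.76837158203125), 4.002549648284912)
```

View pics/wrist14.png

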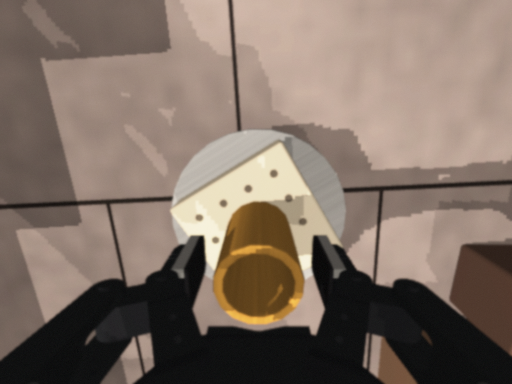

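Released and standing. Straight up, slowly at first, then away.

Request:
play_rows([
  [80,[0,0,-0.5],[0,0,0]],
  [80,[0,0,-1.5],[0,0,0]],
  [80,[0,0,-3],[0,0,0]],
  [80,[0,0,-5],[0,0,0]],
  [80,[0,0,-7.5],[0,0,0]],
  [80,[0,0,-10],[0,0,0]],
  [80,[0,0,-12],[0,0,0]],
  [80,[3,1,-14],[0,0,0]],
  [80,[6,2,-14],[0,0,0]],
  [80,[8,3,-14],[0,0,0]],
  [80,[8,3,-14],[0,0,0]],
  [80,[8,3,-14],[0,0,0]],
])

```text
clock: 18.0
eef_pos: [518.7, 283.9, 211.2]
tcp_rot: [-3.141, -0.0, -0.052]
contact_force: [-1.0, 0.5, 0.0]
opening: 0.688
```

```bash
python3 - <<'E'
from blk import *
from tray import tray
blk("15"); tray("16")
c,im,D=load("wrist15"); P=cloud(c,D); z=P[...,2]
m=(abs(z-64)<3)&(P[...,0]<420)&(P[...,0]>330)
q=P[m]
for y in range(-160,160,40):
    t=q[abs(q[:,1]-y)<8]
    if len(t)>10: print("kerb",y,np.percentile(t[:,0],98).round(1))
E
```

```text
[518.73489607 283.92796557 211.21606292] [-3.14122115e+00 -3.26220510e-04 -5.20759586e-02] [-1.02336174  0.47324214  0.00355888] 58.47994454371242
wrist 2410 ((440.8932800292969, 316.56890869140625), (82.0029067993164, 81.45440673828125), 28.760591506958008) 50.434122162514484
   collar z 59.59444261558238 111.36344871416266 top ((441.2718811035156, 317.3094177246094), 19.961042404174805)
side 1675 ((439.9364013671875, 319.1864013671875), (83.2903823852539, 83.53317260742188), 28.968238830566406) 50.80476450499407
   collar z 59.398580127307426 112.31584757786732 top ((440.612060546875, 320.0890197753906), 18.97133445739746)
scene 720 ((440.72161865234375, 322.5472106933594), (84.2844009399414, 82.9765853881836), 31.455448150634766) 51.29671955599866
   collar z 58.52731882776571 113.28034314293897 top ((439.9761962890625, 320.532958984375), 21.723270416259766)
side 853 ((449.085205078125, -18.180870056152344), (250.7412872314453, 118.15758514404297), 87.61880493164062)
   -140 [394.6 460.2]
   -110 [392.3 397.3]
   -80 [392.9 397.8]
   -50 [393.4 400.6]
   0 [392.6 403.2]
   30 [393.4 403.7]
   60 [393.8 406. ]
   80 [393.9 406.5]
scene 970 ((468.3495788574219, -16.9173583984375), (251.9642333984375, 162.3581085205078), 87.19242858886719)
   -140 [398.  538.7]
   -110 [393.5 543.7]
   -80 [393.1 545.1]
   -50 [394.  546.5]
   0 [392.7 549.4]
   30 [393.4 551.6]
   60 [394.3 552.1]
   80 [392.9 554. ]
kerb 0 390.6
kerb 40 393.5
kerb 80 395.3
kerb 120 397.6
```

View pics/side15.png

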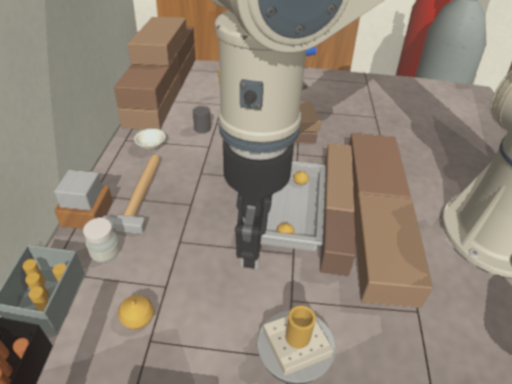

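View pics/scene15.png

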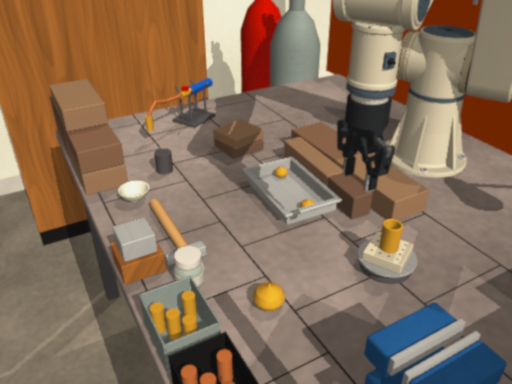

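View pics/wrist15.png

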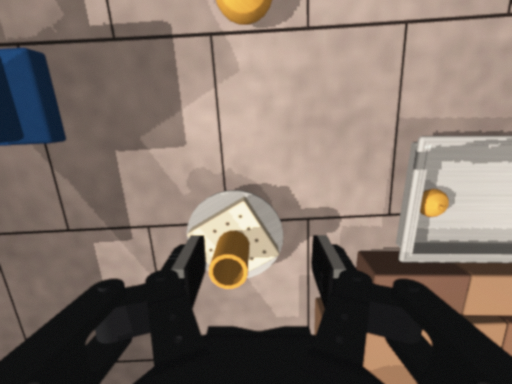

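Request:
play_rows([
  [80,[0,1,0],[0,0,0]],
  [80,[0,3.5,0],[0,0,0]],
  [80,[0,6.5,0],[0,0,0]],
  [80,[0,9.5,0],[0,0,0]],
  [80,[-1,12.5,0],[0,0,0]],
  [80,[-2,15.5,0],[0,0,0]],
  [80,[-3,18.5,0],[0,0,0]],
  [80,[-4,21.5,0],[0,0,0]],
  [80,[-5,24.5,0],[0,0,0]],
  [80,[-6,27.5,0],[0,0,0]],
  [80,[-7,30,0],[0,0,0]],
  [80,[-7,31,0],[0,0,0]],
])

```text
clock: 19.25
eef_pos: [429.9, -23.9, 210.3]
tcp_rot: [3.141, 0.002, -0.051]
contact_force: [-0.0, 0.1, 0.2]
opening: 0.688
```

Request:
play_rows([
  [80,[0,0,0],[0,0,0]],
  [80,[0,0,0],[0,0,0]],
  [80,[0,0,0],[0,0,0]],
])

```text
clock: 19.5
eef_pos: [433.2, -21.0, 210.6]
tcp_rot: [-3.141, -0.0, -0.05]
contact_force: [0.5, 0.3, -0.7]
opening: 0.687
```

```bash
python3 - <<'E'
from h import *
c,im,D=snap("wrist","w17"); P=cloud(c,D); z=P[...,2]; print(readout.sense()["eef_pos"])
lip=P[(z>31)&(z<39)&(P[...,0]>370)&(P[...,0]<575)]; k=P[(abs(z-63.5)<3)&(P[...,0]>335)&(P[...,0]<415)]
for y in range(-150,100,20):
    t=lip[abs(lip[:,1]-y)<5]; u=k[abs(k[:,1]-y)<5]
    print(y,"lip",np.percentile(t[:,0],[1,99]).round(1) if len(t)>9 else None,"kerb",np.percentile(u[:,0],99).round(1) if len(u)>9 else None)
E
```

```text
[433.14062557 -20.77269963 210.50188452]
-150 lip [382.9 542.4] kerb 383.1
-130 lip [384.  543.6] kerb 384.4
-110 lip [384.9 544.7] kerb 385.4
-90 lip [385.9 547.1] kerb 386.4
-70 lip [387.1 548. ] kerb 386.9
-50 lip [388.1 549. ] kerb 388.2
-30 lip [389.1 550.1] kerb 389.3
-10 lip [390.2 551.1] kerb 390.3
10 lip [391.1 552.1] kerb 391.1
30 lip [392. 553.] kerb 392.2
50 lip [393.2 553.9] kerb 393.5
70 lip [394.4 554.8] kerb 394.4
90 lip [395.6 554.8] kerb 395.3
```

View pics/w17.png

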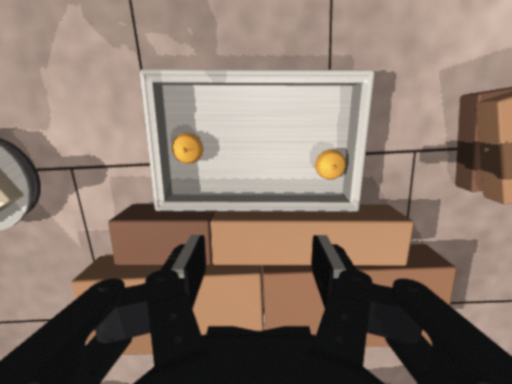

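The tray's near lip (row about 208, columns 155–360) meets the kerb all along. The lip and kerb x positions agree to within 0.5 mm over the whole length. Handing in.

```bash
python3 -c "
from rig import r; print(r.sign_off())"
```

```text
the job is handed in; nothing more can be done
None
```

The tray is flush along the kerb, and the collar is standing upright in the middle of the white block. I handed the job in at about 19.6 s of robot time.

- **Tray:** I hooked the far lip with both open fingers and slid the tray about 97 mm, turning it to the kerb's angle of about −0.05 rad. I felt for contact in roughly 0.5 mm steps. I then pressed with the left finger leading, and with the right finger leading, and neither end gave. The highest wrist force I read was about 12 N, so the push on the kerb stayed under 20 N at every reading.
- **Flush check:** the last wrist view showed the near lip and the kerb face agreeing within 0.5 mm at every point I checked, from y = −150 to +90.
- **Collar:** I gripped it at 30 N, lowered it until I felt contact (about 3 N), and opened the fingers slowly. The wrist camera put its centre within 1 mm of the block's centre, and the side camera within about 1 mm. Its top stands at about 111 mm, as expected for an upright 60 mm collar on the 51 mm block.
- **Other things:** both finials are still in the tray. The hammer, jar, dish, big form and billet looked unmoved in the last side and scene pictures.
- **Disagreement:** the cameras differ from each other by up to about 4 mm in y, slightly more than their stated calibration. I therefore centred the collar by comparing it with the block within the wrist view. In the scene view, where the block was partly hidden, the two centres were about 2 mm apart.

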